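Tip the parcel carton into the scan field

TASK

The parcel carton stands on end a little way short of the taped scan field, with its shipping label facing away from the scanner. Push it low, still upright, up onto the near tape line, then push near its top to tip it over so that it lands lying flat inside the taped rectangle with the label facing up for the scanner. Push gently with the fingers only, do not grip or lift the carton, and leave the rolls and the tin where they stand.

Things in the scene. Friction and masses are not known exactly. Their poses are not given: they have to be found in the camera images.
- carton: Cardboard parcel carton, about 0.4 kg, standing on end: 60 mm deep (its x), 110 mm wide (y), 150 mm tall (z). Origin: centre of its underside, at the start 160 to 220 mm before the field's centre. +x broad face towards the field, z up; the white shipping label is on the -x broad face, the one to push on. Friction on the bench 0.5 to 0.7: pushed below 40 mm it slides upright, above 65 mm it tips.
- carton_top (a point): Centre of the top end of the standing carton, 150 mm from its origin along its z. Tipped over its lower +x edge the carton falls by itself past about 0.4 rad and comes down with its underside about where that edge was, this point 150 mm further on.
- carton_mid (a point): Centre of the carton's volume, 75 mm from its origin along its z; 75 mm above the bench when it stands, 30 mm when it lies flat.
- scan_station: Fixed scan station. Origin: on the bench, centre of the taped field: yellow tape 18 mm wide around 200 mm (its x) by 146 mm (y). x runs away from the carton to the scanner, z up. Inner edge of the near tape line at x = -100 mm: a carton standing with its origin over that edge or 5 mm short of it will land mid-field. Scanner (foot 88 mm across, 170 mm high) at x = 215 mm.
- tall_roll: Bystander: white roll of belting with a yellow band standing on end, 70 mm across, 110 mm tall; origin at the centre of its underside. One of three bystanders beside the field, clear of the tape.
- flat_roll: Bystander: white roll of belting with a yellow band, 82 mm across, 45 mm tall; origin at the centre of its underside. Beside the field.
- tin: Bystander: steel tin with a paper label, 66 mm across, 85 mm tall; origin at the centre of its underside. Beside the field.

How it is judged (in metres and radians):
On the way, in this order (a step that is already met when the one before it is completed fails the run):
1. the carton stands upright on the near tape line, where tipping it will land it in the field (angle between carton's own z axis and vertical below 0.1 rad and x of carton in the frame of scan_station between -0.14 and -0.07 m), for 0.1 s.
2. the carton lies flat, label up, inside the taped field (angle between carton's own x axis and vertical above 3.04 rad and x of carton in the frame of scan_station between -0.108 and 0 m and x of carton_top in the frame of scan_station between 0 and 0.108 m and y of carton in the frame of scan_station between -0.026 and 0.026 m and y of carton_top in the frame of scan_station between -0.026 and 0.026 m), for 0.2 s.
At the end, for the whole second after the job is handed in: The carton lies flat (within 0.1 rad) and at rest, label up, top end towards the scanner, inside the inner edge of the tape with 8 mm to spare beyond it (judged at the middles of its two ends); both rolls and the tin stand within 20 mm of where they were (all of step 2 and height (world z) of carton below 0.036 m and linear speed of carton below 0.02 m/s and distance of each of tall_roll, flat_roll, tin from where it was at the start of the episode below 0.02 m and angle between each of tall_roll, flat_roll, tin's own z axis and vertical below 0.1 rad); the robot touches nothing.
It fails at once if the carton is lifted off the bench (height (world z) of carton_mid above 0.1 m).
It fails at once if the carton is gripped or rammed (more than 35 N from the fingers) (contact force between the fingers and carton above 35 N).
It fails at once if the carton is tipped by a push on its lower half (grasp point under 75 mm) instead of near its top (angle between carton's own z axis and vertical between 0.2 and 0.36 rad and height (world z) of the grasp point below 0.075 m and contact force between the fingers and carton above 0.3 N).
It fails at once if the carton comes down beyond the outside of the tape (angle between carton's own z axis and vertical above 1.4 rad and not (x of carton in the frame of scan_station between -0.12 and 0 m and x of carton_top in the frame of scan_station between 0 and 0.12 m and y of carton in the frame of scan_station between -0.038 and 0.038 m and y of carton_top in the frame of scan_station between -0.038 and 0.038 m)).
It fails at once if a roll or the tin is shoved or knocked over (distance of any of tall_roll, flat_roll, tin from where it was at the start of the episode above 0.03 m or angle between any of tall_roll, flat_roll, tin's own z axis and vertical above 0.3 rad).
It also fails if it takes over 45 s, if anything falls off the work surface, if the arm or the gripper's body presses on something with over 40 N, if the wrist force passes 120 N, or if a joint passes its speed limit or range.

ROBOT

A 6-joint arm with a two-finger parallel gripper is mounted at the origin on the work surface. World frame = base frame: x ahead of the robot, y to its left, z up, the work surface at z = 0. Lengths are in mm, angles in degrees, forces in N, time in s.
With the tool pointing down it reaches from about 350 to 775 mm from the base axis. Payload 5.5 kg.
Tool frame: the origin (TCP) lies on the mounting face of the last link; the fingertips stand 173 mm ahead of it and the grasp point (between the pads) lies 155 mm ahead of it; z points along the fingers, y is the direction in which the jaws open and shut (so a half turn about z gives the same grasp; the last joint's range is limited). The gripper opens to 85 mm and grips with 20 to 120 N. Pads are 22 mm wide; open, the fingers measure 114 mm over their backs; the gripper's body (76 mm by 85 mm) begins 54 mm behind the grasp point. The pads swing forward as they close: fully open they stand 13 mm farther back than shut.
Start: joints at [-7.998, 17.945, 2.641, 74.691, 0, 82.002], TCP at [575.024, -0.013, 404.723] pointing down, gripper open.
Joint ranges: [-158.12, 158.12], [-49.38, 96.58], [-58.88, 72.47], [-126.05, 133.96], [-84.25, 85.87], [-180, 180]. Speed limits (degrees/s): [147.25, 147.25, 180, 180, 180, 180].

INTERFACE

Orientations are given as a 3x3 rotation matrix whose columns are the frame's x, y, z axes.
In Python, from plant import bot gives the robot as it stands.
- The arm moves only by the tool carry_out, never from a script. Its argument "series" is a list that holds one entry, the list of rows, each a list of 5 numbers: the closure, from -1 (fully open) to 1 (shut), then the shift along the tool's x, y, z in cm, then the turn about the tool's z in rad. A call has 1 to 20 rows; each row shifts and turns the commanded pose from where the row before left it, along the tool's axes as they then stand; what a row does not reach is not made up. A row lasts 1/12 s, in which the tool goes at most 41.7 mm and 7.16 degrees, less where a joint would pass 70% of its speed; a pose out of reach is approached as far as the arm can. A call with a gripper value outside its range is refused whole. The fingers move at their own pace and stop on an object; "grip_force" is the grip in N (left out, the last holds). Time passes only in rows, so rows that do not move let the fingers close. It gives the time, the measured TCP pose, the force and the opening at its end, in the units of the state.
- bot.get_state(): the state, without advancing time (a new reading comes with each control period).
- bot.grab_frame(name): name is "scene" or "side" or "wrist"; returns (picture, depth): 420x560x3 uint8, red, green, blue; 420x560 float32, mm along the optical axis (not along the pixel's ray), 0 where there is no reading.
- bot.get_calibration(name): a dict with "fx", "fy", "cx", "cy" (pixels), "R" (3x3) and "t" (3): a world point X has camera coordinates R X + t; the wrist camera has in their place "hand_eye" (4x4, takes a point from camera to tool coordinates, whose origin is the TCP and whose axes are the flange's). Camera axes: x right, y down, z forward; pixel columns grow to the right and rows downward; lengths in mm; the calibration is good to about 2 mm. A picture is of the moment at which its call begins: read the wrist's pose just before it. get_calibration takes no time and is no camera call.
- bot.sign_off(): hands the job in, once; it reports no verdict.
The state is a dict: "time_s": time; "q": joint angles; "qd": joint speeds; "tau": joint torques, N m; "eef_pos": TCP position; "tool_rot": TCP orientation; "force": force on the tool from outside, world axes, zero at the start; "torque": the same for the moment, N m; "width": opening from 0.0 (shut) to 1.0 (fully open).
Only numpy, scipy, OpenCV 4.12 (cv2) and the standard library are available. Lean on these libraries where they do the work, as an engineer would, in place of code of your own. Each camera call takes 0.05 s, during which the arm holds its last target. There are 200 camera calls.

## Working session

There is one attempt and no reset: what is moved stays moved. The work goes in short steps, Python scripts to look and compute and a tool call to move; the robot and the scene stay as the last step left them, time stands still between calls to the robot, and variables do not carry over. Pictures are saved under pics/ and viewed, about 8 in all and at most 12, crops included, and the job is handed in when it is done.

Besides the shell and the picture viewer there is one more tool, called after "Request:" by a JSON object that holds its "api" and its "payload", one argument or row to a line. carry_out: Moves the arm, as the interface text tells. Its arguments: {"type":"object","properties":{"series":{"type":"array"},"grip_force":{"type":"number"}},"required":["series"]}

```bash
ls; mkdir -p pics; python3 - <<'E'
from plant import bot
import cv2,numpy as np
ims=[]
for n in("scene","side"):
    p,d=bot.grab_frame(n); np.savez(f"pics/{n}0.npz",p=p,d=d); cv2.imwrite(f"pics/{n}0.png",p[:,:,::-1])
    c=bot.get_calibration(n); print(n,{k:np.round(v,3).tolist() for k,v in c.items()})
s=bot.get_state();print(s)
E
```

```text
pics
scene {'fx': 405.461, 'fy': 405.461, 'cx': 275.147, 'cy': 204.893, 'R': [[0.419, 0.908, 0.005], [0.63, -0.286, -0.722], [-0.654, 0.305, -0.692]], 't': [-304.217, -245.929, 1210.54]}
side {'fx': 446.439, 'fy': 446.439, 'cx': 287.085, 'cy': 211.301, 'R': [[-0.792, -0.61, 0.011], [-0.459, 0.584, -0.669], [0.402, -0.536, -0.743]], 't': [483.577, 269.665, 722.711]}
{'time_s': 0.1, 'q': array([-7.99940989e+00,  1.79876926e+01,  2.58461104e+00,  7.46909573e+01,
        1.34163699e-03,  8.19998764e+01]), 'qd': array([-0.09918634, -0.10692089,  0.21320036,  0.00472078, -0.07224737,
        0.06957117]), 'tau': array([ 3.58776997e-03, -4.81727242e+01,  2.99244744e+01,  1.27543980e-02,
       -1.12281841e-04,  1.60051752e-05]), 'eef_pos': array([5.74834311e+02, 7.43067615e-03, 4.03894016e+02]), 'tool_rot': array([[-1.22337487e-05,  9.99998684e-01, -1.62205802e-03],
       [ 9.99999968e-01,  1.26418657e-05,  2.51594422e-04],
       [ 2.51614597e-04, -1.62205489e-03, -9.99998653e-01]]), 'force': array([-0.32549381, -0.33671169, -0.61461562]), 'torque': array([-0.02336565, -0.04588844, -0.0019427 ]), 'width': 0.9963109039912468}
```

View pics/scene0.png

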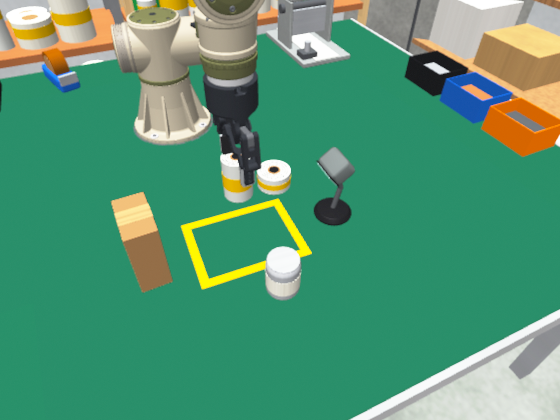

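View pics/side0.png

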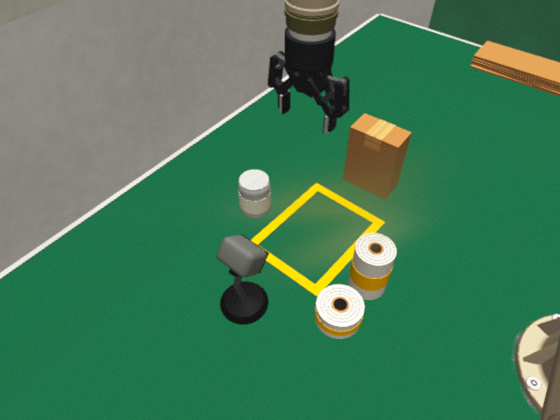

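The scene view shows the carton at about (143,240), west of the tape outline (centre about (245,240)). The scanner is at (333,190), the rolls at (238,178) and (273,177), and the tin at (283,272). The side view shows the same things, with the plain +x face visible.

```bash
cat > h.py <<'E'
import numpy as np, cv2
from plant import bot
def cloud(d,c):
    v,u=np.indices(d.shape); X=np.stack([(u-c["cx"])/c["fx"]*d,(v-c["cy"])/c["fy"]*d,d],-1)
    return (X-np.array(c["t"]))@np.array(c["R"])
def ray(px,c,z):
    px=np.asarray(px,float).reshape(-1,2)
    D=np.c_[(px[:,0]-c["cx"])/c["fx"],(px[:,1]-c["cy"])/c["fy"],np.ones(len(px))]@np.array(c["R"])
    o=-np.array(c["R"]).T@np.array(c["t"]); s=(z-o[2])/D[:,2]
    return (o+s[:,None]*D)[:,:2]
def rect(P):
    r=cv2.minAreaRect(P.astype(np.float32)); return np.round(r[0],1),np.round(r[1],1),round(r[2],2),np.round(cv2.boxPoints(r),1).tolist()
E
python3 - <<'E'
from h import *
for n in("scene","side"):
    f=np.load(f"pics/{n}0.npz");p,d=f["p"],f["d"];c=bot.get_calibration(n)
    X=cloud(d,c);hsv=cv2.cvtColor(p,cv2.COLOR_RGB2HSV)
    z=X[...,2]; ok=(d>0)&(X[...,0]>250)&(X[...,0]<900)&(abs(X[...,1])<450)
    m=(cv2.inRange(hsv,(24,180,120),(34,255,255))>0)&ok&(z<8)
    cs,_=cv2.findContours(m.astype(np.uint8),cv2.RETR_EXTERNAL,cv2.CHAIN_APPROX_NONE)
    k=max(cs,key=cv2.contourArea); print(n,"tape",rect(ray(k,c,0)))
    m=ok&(z>15)&(z<175); k,lab,st,ce=cv2.connectedComponentsWithStats(m.astype(np.uint8))
    for i in range(1,k):
        if st[i,4]<150: continue
        Q=X[lab==i]; h=np.percentile(Q[:,2],98); T=Q[Q[:,2]>h-6]
        print(np.round(ce[i]),st[i,4],"h",round(h,1),rect(T)[:3], "all",rect(Q))
E
```

```text
scene tape (array([516.7,  22.2]), array([237.3, 183.4]), 87.75, [[420.3999938964844, -92.80000305175781], [603.7000122070312, -100.0], [613.0, 137.10000610351562], [429.70001220703125, 144.3000030517578]])Traceback (most recent call last):
  File "<stdin>", line 13, in <module>
  File "h.py", line 12, in rect
    r=cv2.minAreaRect(P.astype(np.float32)); return np.round(r[0],1),np.round(r[1],1),round(r[2],2),np.round(cv2.boxPoints(r),1).tolist()
cv2.error: OpenCV(4.12.0) /io/opencv/modules/imgproc/src/convhull.cpp:143: error: (-215:Assertion failed) total >= 0 && (depth == CV_32F || depth == CV_32S) in function 'convexHull'
```

```bash
sed -i 's/minAreaRect(P.astype/minAreaRect(P[:,:2].astype/' h.py
python3 - <<'E'
from h import *
for n in("scene","side"):
    f=np.load(f"pics/{n}0.npz");p,d=f["p"],f["d"];c=bot.get_calibration(n)
    X=cloud(d,c);hsv=cv2.cvtColor(p,cv2.COLOR_RGB2HSV)
    z=X[...,2]; ok=(d>0)&(X[...,0]>250)&(X[...,0]<900)&(abs(X[...,1])<450)
    m=(cv2.inRange(hsv,(24,180,120),(34,255,255))>0)&ok&(z<8)
    cs,_=cv2.findContours(m.astype(np.uint8),cv2.RETR_EXTERNAL,cv2.CHAIN_APPROX_NONE)
    k=max(cs,key=cv2.contourArea); print(n,"tape",rect(ray(k,c,0)))
    m=ok&(z>15)&(z<175); k,lab,st,ce=cv2.connectedComponentsWithStats(m.astype(np.uint8))
    for i in range(1,k):
        if st[i,4]<150: continue
        Q=X[lab==i]; h=np.percentile(Q[:,2],98); T=Q[Q[:,2]>h-6]
        print(np.round(ce[i]),st[i,4],"h",round(h,1),rect(T)[:3], "all",rect(Q))
E
```

```text
scene tape (array([516.7,  22.2]), array([237.3, 183.4]), 87.75, [[420.3999938964844, -92.80000305175781], [603.7000122070312, -100.0], [613.0, 137.10000610351562], [429.70001220703125, 144.3000030517578]])
[335. 183.] 1508 h 169.1 (array([527.2, 232.6]), array([22.7, 62.3]), 86.18) all (array([527. , 236.3]), array([74.1, 74. ]), 86.74, [[488.0, 201.5], [561.9000244140625, 197.1999969482422], [566.0999755859375, 271.20001220703125], [492.20001220703125, 275.3999938964844]])
[233. 177.] 871 h 112.5 (array([378.5,  47.1]), array([35.4, 54.1]), 79.98) all (array([382.9,  55.5]), array([69.8, 47.1]), 36.64, [[340.8999938964844, 53.599998474121094], [369.0, 15.699999809265137], [425.0, 57.400001525878906], [396.8999938964844, 95.19999694824219]])
[274. 175.] 870 h 48.5 (array([379.8, 157.6]), array([77.3, 81.9]), 44.39) all (array([380.3, 156. ]), array([80.6, 82.8]), 34.58, [[323.70001220703125, 167.1999969482422], [370.6000061035156, 99.0999984741211], [437.0, 144.8000030517578], [390.0, 212.89999389648438]])
[141. 239.] 3231 h 152.5 (array([ 509.5, -176.9]), array([112.5,  60.3]), 1.2
[... 1079 characters left out ...]
 [[616.7999877929688, 61.79999923706055], [644.2000122070312, 3.700000047683716], [701.7000122070312, 30.799999237060547], [674.2999877929688, 89.0]])
[357. 285.] 4275 h 111.3 (array([372.8,  64.8]), array([68.4, 69.3]), 51.39) all (array([374.9, 114.5]), array([167.7,  81.9]), 88.34, [[331.6000061035156, 31.799999237060547], [413.3999938964844, 29.399999618530273], [418.29998779296875, 197.10000610351562], [336.5, 199.5]])
[243. 274.] 2640 h 167.6 (array([524.3, 235.3]), array([25.6, 62.5]), 86.44) all (array([525.5, 235.5]), array([74.7, 73.2]), 88.95, [[488.20001220703125, 198.8000030517578], [561.4000244140625, 197.5], [562.7000122070312, 272.20001220703125], [489.6000061035156, 273.5]])
```

```bash
python3 - <<'E'
from h import *
P=[]
s=bot.get_state();R=s["tool_rot"];t=s["eef_pos"]
for n in("scene","side"):
    f=np.load(f"pics/{n}0.npz");d=f["d"];X=cloud(d,bot.get_calibration(n))
    Q=(X[d>0]-t)@R; P.append(Q[(abs(Q[:,:2])<130).all(1)&(Q[:,2]>0)&(Q[:,2]<185)])
for z in range(0,185,10):
    print(z,*[(len(q),np.round(np.percentile(q[:,:2],[1,99],axis=0).T,0).ravel().tolist()) for Q in P for q in [Q[(Q[:,2]>=z)&(Q[:,2]<z+10)]] if len(q)>3])
E
```

```text
0 (405, [-37.0, 31.0, -5.0, 36.0]) (496, [-25.0, 38.0, -39.0, 30.0])
10 (354, [-36.0, 31.0, -3.0, 37.0]) (313, [-12.0, 39.0, -40.0, 23.0])
20 (346, [-37.0, 34.0, -3.0, 37.0]) (316, [-13.0, 38.0, -40.0, 24.0])
30 (332, [-37.0, 33.0, -3.0, 37.0]) (299, [-12.0, 39.0, -40.0, 23.0])
40 (156, [-36.0, 27.0, -0.0, 37.0]) (170, [-9.0, 38.0, -40.0, 20.0])
50 (285, [-11.0, 12.0, 15.0, 67.0]) (289, [-11.0, 13.0, -70.0, 63.0])
60 (286, [-19.0, 19.0, -12.0, 69.0]) (510, [-11.0, 20.0, -71.0, 65.0])
70 (263, [-19.0, 19.0, -18.0, 70.0]) (421, [-10.0, 21.0, -72.0, 66.0])
80 (199, [-16.0, 13.0, -33.0, 71.0]) (341, [-15.0, 19.0, -74.0, 68.0])
90 (179, [-16.0, 12.0, -70.0, 72.0]) (422, [-15.0, 19.0, -75.0, 68.0])
100 (235, [-14.0, 13.0, -73.0, 73.0]) (353, [-12.0, 17.0, -76.0, 70.0])
110 (58, [-13.0, 10.0, -68.0, 72.0]) (167, [-9.0, 14.0, -76.0, 71.0])
120 (71, [-10.0, 7.0, -51.0, 56.0]) (116, [-10.0, 13.0, -59.0, 53.0])
130 (121, [-10.0, 11.0, -50.0, 56.0]) (127, [-10.0, 12.0, -59.0, 54.0])
140 (115, [-10.0, 11.0, -49.0, 55.0]) (123, [-10.0, 12.0, -59.0, 54.0])
150 (76, [-10.0, 9.0, -49.0, 53.0]) (85, [-10.0, 13.0, -57.0, 52.0])
160
170
180
```

The gripper profile shows the outer knuckle as the furthest forward part along tool y. It sits about 45 mm above the tips when open, so I'll push with tool y along the station's x and the tips just off the bench. I'm moving behind the carton at a safe height and turning.

Request:
{"api": "carry_out", "payload": {
  "series": [
    [[-1, -3.13, -0.76, 0, 0], [-1, -3.13, -0.76, 0, 0], [-1, -3.13, -0.76, 0, 0], [-1, -3.13, -0.76, 0, 0], [-1, -3.13, -0.76, 0, 0], [-1, -3.13, -0.76, 0, 0], [-1, -3.13, -0.76, 0, 0], [-1, -3.13, -0.76, 0, 0], [-1, -3.13, -0.76, 0, 0], [-1, -3.13, -0.76, 0, 0], [-1, 0, 0, 0, -0.12], [-1, 0, 0, 0, -0.12], [-1, 0, 0, 0, -0.12], [-1, 0, 0, 0, -0.12], [-1, 0, 0, 0, -0.12], [-1, 0, 0, 0, -0.12], [-1, 0, 0, 0, -0.12], [-1, 0, 0, 0, -0.12], [-1, 0, 0, 0, -0.12], [-1, 0, 0, 0, -0.12]]
  ]
}}

```text
time_s: 1.77
eef_pos: [498.9, -312.9, 404.1]
tool_rot: [[-0.934, 0.357, -0.001], [0.357, 0.934, 0.001], [0.001, 0.0, -1.0]]
force: [0.2, -0.7, 0.1]
width: 0.999
```

Request:
{"api": "carry_out", "payload": {
  "series": [
    [[-1, 0, 0, 0, -0.12], [-1, 0, 0, 0, -0.12], [-1, 0, 0, 0, -0.09], [-1, 0, 0, 2.5, 0], [-1, 0, 0, 2.5, 0], [-1, 0, 0, 2.5, 0], [-1, 0, 0, 2.5, 0], [-1, 0, 0, 2.5, 0], [-1, 0, 0, 2.5, 0], [-1, 0, 0, 2.5, 0], [-1, 0, 0, 2.0, 0], [-1, 0, 0, 1.0, 0], [-1, 0, 0, 0, 0], [-1, 0, 0, 0, 0]]
  ]
}}

```text
time_s: 2.93
eef_pos: [499.0, -312.9, 199.6]
tool_rot: [[-0.999, 0.041, -0.001], [0.041, 0.999, 0.001], [0.001, 0.001, -1.0]]
force: [0.1, -0.3, 0.1]
width: 0.998
```

Request:
{"api": "carry_out", "payload": {
  "series": [
    [[-1, 0, 0, 1.2, 0], [-1, 0, 0, 1.2, 0], [-1, 0, 0, 0.8, 0], [-1, 0, 0, 0.2, 0], [-1, 0, 0, 0, 0], [-1, 0, 0, 0, 0]]
  ]
}}

```text
time_s: 3.43
eef_pos: [499.4, -313.3, 166.6]
tool_rot: [[-0.999, 0.041, 0.001], [0.041, 0.999, -0.001], [-0.001, -0.001, -1.0]]
force: [-0.4, 0.4, 0.7]
width: 0.998
```

```bash
cat >> h.py <<'E'
O=np.array([517.6,21.4]);EX=np.array([.0415,.9991]);EY=np.array([-.9991,.0415])
def look(tag):
    s=bot.get_state(); print("tcp",np.round(s["eef_pos"],1),"st",np.round([(s["eef_pos"][:2]-O)@EX,(s["eef_pos"][:2]-O)@EY],1),"F",np.round(s["force"],1))
    for n in("scene","side"):
        p,d=bot.grab_frame(n);c=bot.get_calibration(n);np.savez(f"pics/{n}{tag}.npz",p=p,d=d);cv2.imwrite(f"pics/{n}{tag}.png",p[:,:,::-1])
        X=cloud(d,c);hsv=cv2.cvtColor(p,cv2.COLOR_RGB2HSV)
        m=(cv2.inRange(hsv,(4,70,60),(23,255,255))>0)&(d>0)&(X[...,2]>8)&(X[...,2]<190)&(abs(X[...,0]-510)<120)&(X[...,1]>-330)&(X[...,1]<150)
        k,lab,st,_=cv2.connectedComponentsWithStats(m.astype(np.uint8));i=1+np.argmax(st[1:,4])
        Q=X[lab==i];h=np.percentile(Q[:,2],98);T=Q[Q[:,2]>h-6];S=np.c_[(T[:,:2]-O)@EX,(T[:,:2]-O)@EY]
        print(n,"n",len(Q),"h",round(h,1),"top in station",*rect(S)[:3])
E
python3 - <<'E'
from h import *
look(1)
s=bot.get_state();R=s["tool_rot"];t=s["eef_pos"]
for n in("scene","side"):
    f=np.load(f"pics/{n}1.npz");d=f["d"];X=cloud(d,bot.get_calibration(n));Q=(X[d>0]-t)@R
    Q=Q[(abs(Q[:,0])<40)&(abs(Q[:,1])<85)]
    print(n,[(z,len(q),np.percentile(q[:,1],99).round(0)) for z in range(60,165,8) for q in [Q[(Q[:,2]>=z)&(Q[:,2]<z+8)]] if len(q)>3])
E
```

```text
tcp [ 499.4 -313.3  166.6] st [-335.2    4.3] F [-0.4  0.4  0.7]
scene n 3231 h 152.5 top in station [-1.988e+02 -1.000e-01] [ 59.6 111.6] 3.67
side n 3818 h 150.6 top in station [-199.5    2.1] [ 64.7 109.9] 2.9
scene [(60, 273, np.float64(70.0)), (68, 276, np.float64(71.0)), (76, 176, np.float64(72.0)), (84, 210, np.float64(73.0)), (92, 252, np.float64(74.0)), (100, 242, np.float64(75.0)), (108, 146, np.float64(75.0)), (116, 39, np.float64(61.0)), (124, 61, np.float64(58.0)), (132, 61, np.float64(57.0)), (140, 65, np.float64(58.0)), (148, 43, np.float64(57.0)), (156, 133, np.float64(82.0)), (164, 2596, np.float64(83.0))]
side [(60, 53, np.float64(45.0)), (68, 53, np.float64(33.0)), (76, 20, np.float64(26.0)), (84, 10, np.float64(13.0)), (92, 14, np.float64(-16.0)), (100, 16, np.float64(-31.0)), (108, 15, np.float64(-41.0)), (116, 14, np.float64(-40.0)), (124, 17, np.float64(-40.0)), (132, 20, np.float64(-40.0)), (140, 22, np.float64(-39.0)), (148, 19, np.float64(-40.0)), (156, 12, np.float64(-41.0)), (164, 442, np.float64(62.0))]
```

View pics/scene1.png

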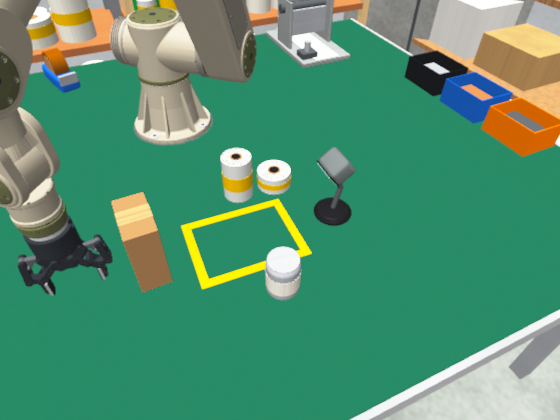

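Scene view: the gripper is open behind the carton, with the leading knuckle at about (105,255) and the carton face at about (130,250), roughly a 30 mm gap. I'll lower a little more, close the gap and start a slow push.

Request:
{"api": "carry_out", "payload": {
  "series": [
    [[-1, 0, 0, 0.2, 0], [-1, 0, 0, 0.15, 0], [-1, 0, 0, 0, 0], [-1, 0, 0.8, 0, 0], [-1, 0, 0.8, 0, 0], [-1, 0, 0.5, 0, 0], [-1, 0, 0.2, 0, 0], [-1, 0, 0.2, 0, 0], [-1, 0, 0.2, 0, 0], [-1, 0, 0.2, 0, 0], [-1, 0, 0.2, 0, 0], [-1, 0, 0.2, 0, 0], [-1, 0, 0.2, 0, 0], [-1, 0, 0.2, 0, 0], [-1, 0, 0.2, 0, 0], [-1, 0, 0.2, 0, 0], [-1, 0, 0, 0, 0]]
  ]
}}

```text
time_s: 4.95
eef_pos: [500.8, -271.7, 162.2]
tool_rot: [[-0.999, 0.041, 0.0], [0.041, 0.999, 0.0], [-0.0, 0.0, -1.0]]
force: [0.3, -1.4, 0.5]
width: 1.0
```

```bash
python3 -c "
from h import *
look(2)"
```

```text
tcp [ 500.8 -271.7  162.2] st [-293.5    4.7] F [ 0.3 -1.4  0.5]
scene n 3236 h 152.5 top in station [-187.5   -2.3] [ 59.7 113.3] 0.91
side n 3875 h 150.7 top in station [-188.3    0.3] [ 64.2 111.5] 1.11
```

Request:
{"api": "carry_out", "payload": {
  "series": [
    [[-1, 0, 0.22, 0, 0], [-1, 0, 0.22, 0, 0], [-1, 0, 0.22, 0, 0], [-1, 0, 0.22, 0, 0], [-1, 0, 0.22, 0, 0], [-1, 0, 0.22, 0, 0], [-1, 0, 0.22, 0, 0], [-1, 0, 0.22, 0, 0], [-1, 0, 0.22, 0, 0], [-1, 0, 0.22, 0, 0], [-1, 0, 0.22, 0, 0], [-1, 0, 0.22, 0, 0], [-1, 0, 0.22, 0, 0], [-1, 0, 0.22, 0, 0], [-1, 0, 0.22, 0, 0], [-1, 0, 0.22, 0, 0], [-1, 0, 0.22, 0, 0], [-1, 0, 0.22, 0, 0], [-1, 0, 0.22, 0, 0], [-1, 0, 0, 0, 0]]
  ]
}}

```text
time_s: 6.72
eef_pos: [502.3, -229.7, 162.1]
tool_rot: [[-0.999, 0.04, -0.0], [0.04, 0.999, 0.001], [0.0, 0.001, -1.0]]
force: [-0.1, -2.7, -0.2]
width: 1.001
```

```bash
python3 -c "
from h import *
look(3)"
```

```text
tcp [ 502.3 -229.7  162.1] st [-251.5    4.8] F [-0.1 -2.7 -0.2]
scene n 3076 h 152.6 top in station [-145.1   -2. ] [113.2  59.5] 89.55
side n 4003 h 150.8 top in station [-145.9   -0.6] [110.6  63.8] 89.77
```

Request:
{"api": "carry_out", "payload": {
  "series": [
    [[-1, 0, 0.22, 0, 0], [-1, 0, 0.22, 0, 0], [-1, 0, 0.22, 0, 0], [-1, 0, 0.22, 0, 0], [-1, 0, 0.22, 0, 0], [-1, 0, 0.22, 0, 0], [-1, 0, 0.22, 0, 0], [-1, 0, 0.22, 0, 0], [-1, 0, 0.22, 0, 0], [-1, 0, 0.22, 0, 0], [-1, 0, 0.22, 0, 0], [-1, 0, 0.22, 0, 0], [-1, 0, 0.22, 0, 0], [-1, 0, 0.22, 0, 0], [-1, 0, 0.22, 0, 0], [-1, 0, 0.22, 0, 0], [-1, 0, 0.22, 0, 0], [-1, 0, 0.22, 0, 0], [-1, 0, 0.22, 0, 0], [-1, 0, 0, 0, 0]]
  ]
}}

```text
time_s: 8.48
eef_pos: [504.1, -187.9, 162.1]
tool_rot: [[-0.999, 0.04, -0.0], [0.04, 0.999, 0.001], [0.0, 0.001, -1.0]]
force: [1.4, -2.3, -0.1]
width: 0.997
```

```bash
python3 -c "
from h import *
look(4)"
```

```text
tcp [ 504.1 -187.9  162.1] st [-209.7    4.8] F [ 1.4 -2.3 -0.1]
scene n 2936 h 152.6 top in station [-103.   -2.] [111.4  59.8] 89.77
side n 4119 h 151.0 top in station [-103.6   -0.8] [111.   63.4] 89.42
```

View pics/scene4.png

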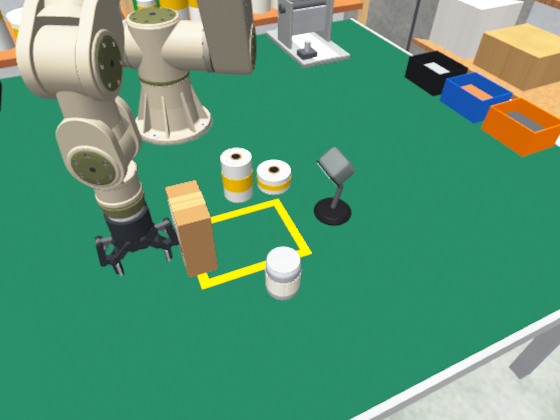

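The carton stands upright over the near tape line (top around (190,195)), square to the field, with x ≈ -103 mm and y ≈ -1.5 mm. Next I back off, rise and start the high push.

Request:
{"api": "carry_out", "payload": {
  "series": [
    [[-1, 0, -0.5, 0, 0], [-1, 0, -0.7, 0, 0], [-1, -0.5, 0, -0.5, 0], [-1, 0, 0, -1.5, 0], [-1, 0, 0, -2, 0], [-1, 0, 0, -2, 0], [-1, 0, 0, -2, 0], [-1, 0, 0, -1, 0], [-1, 0, 0, 0, 0], [-1, 0, 0.5, 0, 0], [-1, 0, 0.4, 0, 0], [-1, 0, 0.2, 0, 0], [-1, 0, 0.2, 0, 0], [-1, 0, 0.2, 0, 0], [-1, 0, 0.2, 0, 0], [-1, 0, 0.2, 0, 0], [-1, 0, 0.2, 0, 0], [-1, 0, 0.2, 0, 0], [-1, 0, 0.2, 0, 0], [-1, 0, 0, 0, 0]]
  ]
}}

```text
time_s: 10.25
eef_pos: [509.7, -175.4, 252.2]
tool_rot: [[-0.999, 0.04, 0.0], [0.04, 0.999, 0.0], [-0.0, 0.0, -1.0]]
force: [0.3, -1.0, -0.4]
width: 1.002
```

```bash
python3 -c "
from h import *
look(5)"
```

```text
tcp [ 509.7 -175.4  252.2] st [-196.9   -0.2] F [ 0.3 -1.  -0.4]
scene n 3072 h 156.3 top in station [-93.4  -2.6] [110.2  66.2] 89.03
side n 4017 h 154.2 top in station [-93.8  -0.5] [ 69.9 111. ] 0.44
```

View pics/scene5.png

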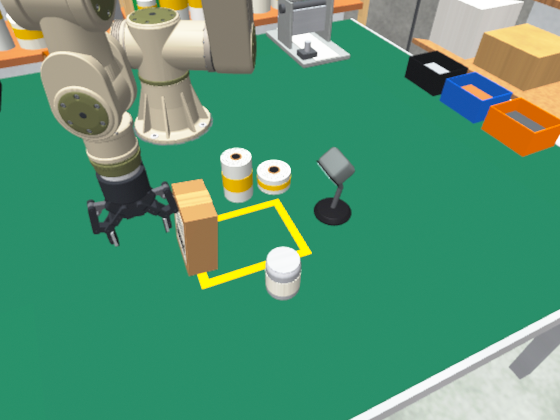

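The carton is tipping about its front lower edge (label face now visible, top at about (195,190)) and stays square. I'll continue past the balance point.

Request:
{"api": "carry_out", "payload": {
  "series": [
    [[-1, 0, 0.25, 0, 0], [-1, 0, 0.25, 0, 0], [-1, 0, 0.25, 0, 0], [-1, 0, 0.25, 0, 0], [-1, 0, 0.25, 0, 0], [-1, 0, 0.25, 0, 0], [-1, 0, 0.25, 0, 0], [-1, 0, 0.25, 0, 0], [-1, 0, 0.25, 0, 0], [-1, 0, 0.25, 0, 0], [-1, 0, 0.25, 0, 0], [-1, 0, 0.25, 0, 0], [-1, 0, 0.25, 0, 0], [-1, 0, 0.25, 0, 0], [-1, 0, 0.25, 0, 0], [-1, 0, 0.25, 0, 0], [-1, 0, 0.25, 0, 0], [-1, 0, 0.25, 0, 0], [-1, 0, 0, 0, 0], [-1, 0, 0, 0, 0]]
  ]
}}

```text
time_s: 12.02
eef_pos: [511.5, -130.6, 252.2]
tool_rot: [[-0.999, 0.04, 0.0], [0.04, 0.999, -0.0], [-0.0, -0.0, -1.0]]
force: [0.2, 0.1, -0.5]
width: 1.002
```

```bash
python3 -c "
from h import *
look(6)"
```

```text
tcp [ 511.5 -130.6  252.2] st [-152.1   -0.2] F [ 0.2  0.1 -0.5]
scene n 3115 h 146.4 top in station [-19.1 -11.5] [101.1  87.9] 41.6
side n 2888 h 123.3 top in station [22.8 -1.3] [110.4  21.1] 87.62
```

View pics/scene6.png

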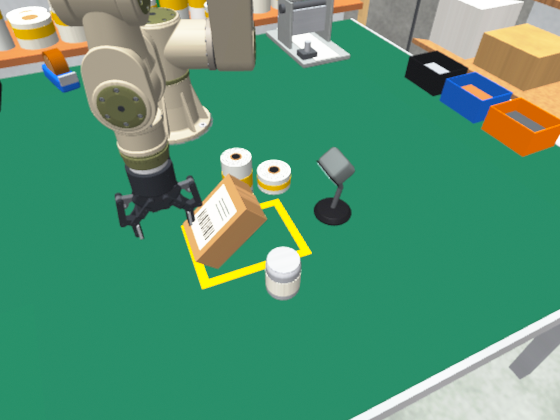

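The carton is falling freely, label up. Now I back away and check how it landed.

Request:
{"api": "carry_out", "payload": {
  "series": [
    [[-1, 0, 0, 0, 0], [-1, 0, -0.5, 0, 0], [-1, 0, -1, -1, 0], [-1, 0, -2, -2, 0], [-1, 0, -2, -2, 0], [-1, 0, -2, -2, 0], [-1, 0, -2, -2, 0], [-1, 0, -2, -2, 0], [-1, 0, 0, 0, 0], [-1, 0, 0, 0, 0], [-1, 0, 0, 0, 0]]
  ]
}}

```text
time_s: 13.03
eef_pos: [506.4, -245.7, 361.5]
tool_rot: [[-0.999, 0.041, -0.001], [0.041, 0.999, 0.001], [0.001, 0.001, -1.0]]
force: [-0.2, 0.7, -0.1]
width: 1.0
```

```bash
python3 - <<'E'
from h import *
look(7)
for n in("scene","side"):
    f=np.load(f"pics/{n}7.npz");d=f["d"];X=cloud(d,bot.get_calibration(n)); ok=d>0
    S=np.dstack([(X[...,:2]-O)@EX,(X[...,:2]-O)@EY]);m=ok&(abs(X[...,2]-61)<7)&(abs(S[...,0])<130)&(abs(S[...,1])<75)
    print(n,"flat top",rect(S[m])[:3],"z",np.percentile(X[...,2][m],[5,50,95]).round(1))
    m=ok&(X[...,2]>15)&(X[...,2]<175)&(X[...,0]>300)&(X[...,0]<720)&(X[...,1]>0)&(abs(S[...,1])>72)
    k,lab,st,ce=cv2.connectedComponentsWithStats(m.astype(np.uint8))
    for i in range(1,k):
        if st[i,4]>300:
            Q=X[lab==i];h=np.percentile(Q[:,2],98);print(h.round(1),rect(Q[Q[:,2]>h-6])[:2])
E
```

```text
tcp [ 506.4 -245.7  361.5] st [-2.673e+02  1.000e-01] F [-0.2  0.7 -0.1]
scene n 2422 h 62.7 top in station [ 2.2 -2.4] [112.4 150. ] 89.66
side n 2717 h 61.2 top in station [ 1.8 -0.9] [152.6 111.3] 0.14
scene flat top (array([ 2.5, -1.9]), array([113.5, 150.6]), 89.6) z [58.6 61.2 63. ]
76.9 (array([391.9, 876. ]), array([183.2, 129.2]))
112.7 (array([372.9,  65.8]), array([67.3, 71.4]))
48.4 (array([378.6, 156.2]), array([80.6, 82.1]))
87.6 (array([663.4,  45. ]), array([59.5, 59. ]))
side flat top (array([ 1.5, -1.2]), array([111.5, 153.7]), 89.78) z [57.3 59.6 61.5]
85.8 (array([661.9,  45.6]), array([59. , 57.8]))
111.1 (array([372.3,  65.2]), array([68.6, 68.8]))
```

View pics/scene7.png

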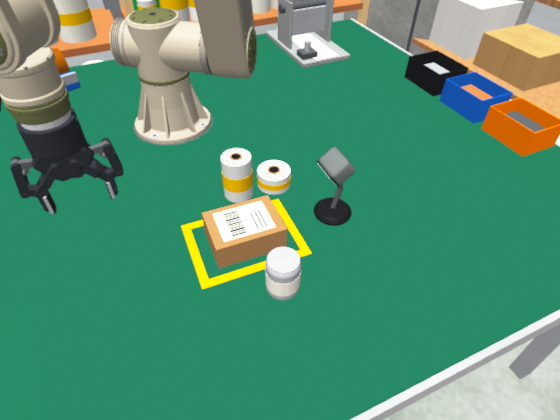

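Lying flat with the label up at (245,225), centred inside the tape, bystanders unmoved and robot clear. Handing in.

```bash
python3 -c "
from plant import bot
print(bot.sign_off())"
```

```text
the job is handed in; nothing more can be done
None
```

The carton lies flat, label up, inside the taped field, and I handed the job in at about 13 s of the 45 s allowed. No verdict was reported.

**What I did:** I pushed it low and upright with the open gripper, at about 50 mm height, onto the near tape line. There it stood at x ≈ -103 mm, y ≈ -1.5 mm, square to the field. I then pushed at about 140 mm height until it tipped past balance and fell on its own, and drew the arm back clear.

**Last checks, from two cameras:**
- **Carton:** its centre is about 2 mm beyond the field's centre in x and 1.5 mm off in y, turned by less than 0.5°. Its upper face is at about 60 mm.
- **Bystanders:** the tin and the flat roll are within about 2 mm of where they started. So is the tall roll in the side view. My first scene view of it was partly hidden by the gripper, so that camera gives no valid comparison for it.
- **Forces:** the wrist force read at the end of each move stayed under 3 N. I did not see the values within a move.

None of the checks failed. The scene and side cameras disagreed by 1–2 mm, within the calibration tolerance. The low push was made with the finger's outer knuckle, because that is the furthest forward part of the open gripper.

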